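# Ready the telescopic discharge pick-up wand

## Robot

A 6-joint arm with a two-finger parallel gripper is mounted at the origin on the work surface. World frame = base frame: x ahead of the robot, y to its left, z up, the work surface at z = 0. Lengths are in m, angles in degrees, forces in N, time in s.
With the tool pointing down it reaches from about 0.4 to 0.825 m from the base axis. Payload 7 kg.
Tool frame: the origin (TCP) lies midway between the tips of the shut fingers; the grasp point (between the pads) lies 19 mm behind it; z points along the fingers, y is the line along which they close (so a half turn about z gives the same grasp; the last joint's range is limited). The gripper opens to 88 mm and grips with 3 to 60 N. Pads are 19 mm wide; open, the fingers measure 130 mm over their backs; the gripper's body (78 mm by 193 mm) begins 47 mm behind the grasp point.
Start: joints at [-60.613, 20.546, 0.682, 0, -70.136, -16.507], TCP at [0.15, -0.658, 0.227] pointing down, gripper open.
Joint ranges: [-176.03, 176.03], [-82.01, 121.73], [-58.28, 71.71], [-173.87, 95.51], [-174.79, -0.11], [-173.66, 173.66]. Speed limits (degrees/s): [136.94, 136.94, 172.46, 180, 180, 180].

## Interface

Orientations are given as [roll, pitch, yaw] about the fixed x, y, z axes, in that order (R = Rz(yaw) Ry(pitch) Rx(roll)).
In Python, from plant import r gives the robot as it stands.
- The arm moves only by the tool drive_tool, never from a script. Its argument "commands" is a list of rows, each an object of numbers: "hand": the closure, from 0 (fully open) to 1 (shut); "tx", "ty", "tz": the shift along the world's x, y, z scaled (see below); "turn": the turn about the world's z scaled (see below). A call has 1 to 10 rows; each row is the pose to reach, as a shift and turn from the pose commanded when the call began; what a row does not reach only later rows make up. The controller multiplies each number of a shift by 0.6 m and each number of a turn by 90 degrees. A row lasts 1/10 s, in which the tool goes at most 50 mm and 8.59 degrees, less where a joint would pass 70% of its speed; a pose out of reach is approached as far as the arm can. A call with a number of a shift or a turn outside -1 to 1 is refused whole. A call with a gripper value outside its range is refused whole. The fingers move at their own pace and stop on an object; "grip_force" is the grip in N (left out, the last holds). Time passes only in rows, so rows that repeat a pose let the fingers close. It gives the time, the measured TCP pose, the force, the opening and the grip force at its end, in the units of the state.
- r.get_state(): the state, without advancing time (a new reading comes with each control period).
- r.capture(name): name is "side" or "top"; returns a dict with "frame" (400x640x3 uint8, red, green, blue), "fx", "fy", "cx", "cy" (pixels), "world_from_camera" (4x4, takes a point from camera to world coordinates). Camera axes: x right, y down, z forward; pixel columns grow to the right and rows downward; lengths in m; the calibration is good to about 2 mm. A picture is of the moment at which its call begins. There is no depth.
- r.close_job(): hands the job in; it is judged then, once.
Trained networks look in the newest picture that a camera, given by its name, has taken for a name from the list of things; names that differ only in an ending like _2 or _b are one class to them, and where a whole thing is asked for, a point or a joint stands for the part that bears it (a point fixed in the world has none). Each returns a list of dicts, best first, with "score" (0 to 1); they miss things now and then, are a little off and sometimes report something else, mostly with a low value. They report only what shows in the picture. A call takes as long as a camera call. They do not tell look-alikes from the thing itself.
- r.trace(label, camera): "pixels" (400x640 bool, what is visible of it) and "extent" ([left, top, right, bottom] in pixels, round what is visible of it).
The state is a dict: "time_s": time; "joints": joint angles; "qd": joint speeds; "joint_torque": joint torques, N m; "tcp_pos": TCP position; "eef_rot": TCP orientation; "contact_force": force on the tool from outside, world axes, zero at the start; "moment": the same for the moment, N m; "gripper_width": finger opening in m; "gripper_force": force on a finger pad.
Only numpy, scipy, OpenCV 4.12 (cv2) and the standard library are available. Lean on these libraries where they do the work, as an engineer would, in place of code of your own. Each camera call takes 0.05 s, during which the arm holds its last target. There are 200 camera calls.

## Task

Set the pick-up wand, mast still in, down in the bench cradle with its plate out past the taller front posts, pointing away from the robot, and let go of it; then take it by the plate and draw the sprung mast out fully, until it comes up against its stop. Work gently, without yanking the wand against the cradle, and leave the wand seated there with the mast fully out and the other things on the desk as they were.

Things in the scene. Friction and masses are not known exactly. Their poses are not given: they have to be found in the camera images.
- wand: Loose grey box-shaped handle (about 0.4 kg with mast), lying flat; origin on its underside, x along it to the plate, z up. Housing 140 long (x -65 to +75), 36 wide, 32 high. Cross shoulder 66 wide, as high as the housing, x +42 to +50. From the front end comes the mast, a metal rod 10 thick, axis 12 above the underside, with an upright metal plate on its end. (mm)
- wand_mid (a point): Centre of the wand's housing where it is gripped across its 36 mm width: 16 mm above the wand's origin, same axes. About 40 mm of housing either side of this point along x is clear of the shoulder and of the cradle's posts.
- plate_mid (a point): Centre of the plate on the mast: 10 thick (x), 48 wide (y), 54 high (z). It is 28 above the wand's underside and 123 + the mast's value ahead of wand_mid. Plate top is 23 above the housing top; the rod's top is 11 below the plate's centre, so 38 of plate above the rod can be pinched front-to-back. With the mast in, 43 are free between plate and housing. (mm)
- mast (a joint): How far the mast is drawn out, m: 0 in; starts 0 to 0.012. The stop is not marked and must be felt: it lies somewhere between 0.045 and 0.095. A return spring and a brake resist: pulling out takes about 8.5 N at first, rising to 11.5 N just before the stop, where it rises sharply. The brake holds it where it is left. Pulling on a wand that is not braced just drags it along.
- cradle: Grey cradle screwed to the desk; origin on the desk under its middle, x to its front (away from the robot), where the plate must stick out. Base 160 x 110 x 12. A rib 30 wide, top 40 above the desk, x -74 to +66, carries the housing (wand_mid then 56 above the desk). Posts either side, 44 apart: front x +50 to +62, 68 high; rear x -70 to -56, 52 high. (mm)
- brace (a point): Point on the cradle's rib top, over its origin, between front and rear posts. The housing passes between the posts, its cross shoulder does not: it goes behind the front posts, which brace it against the pull. With the shoulder against them wand_mid is 16 mm above this point; the wand may be set down up to 20 mm further back and then slides forward when pulled.
- attenuator: Bystander: small metal block 50 x 30 x 26 mm with a connector each end, 74 mm long overall, standing between the two work places.
- mouse: Bystander: white computer mouse, 100 x 58 x 32 mm.
- meter: Bystander: black hand meter, 165 x 78 x 42 mm, lying flat.
- mug: Bystander: white mug, 80 mm diameter, 90 mm high.
- driver: Bystander: screwdriver lying on the desk.
- weight_block: Bystander: brass weight with a knob, 48 mm diameter, 54 mm high.
Not all that is in view belongs to the job. Leave any blue or red look-alike of the cradle alone.

How it is judged (in metres and radians):
On the way, in this order (a step that is already met when the one before it is completed fails the run):
1. the wand lies in the cradle, shoulder behind the front posts, mast still (nearly) in, and the gripper has let go of it (x of wand_mid in the frame of cradle between -0.025 and 0.004 m and y of wand_mid in the frame of cradle between -0.008 and 0.008 m and z of wand_mid in the frame of cradle between 0.052 and 0.06 m and x of plate_mid in the frame of cradle above 0.08 m and angle between the x axis of wand_mid and the x axis of cradle, either way round below 0.12 rad and angle between wand_mid's own z axis and vertical below 0.08 rad and contact force between the fingers and wand below 0.1 N and value of joint mast below 0.025 m), for 0.2 s.
2. the mast is drawn out to its stop with the wand in the cradle (x of wand_mid in the frame of cradle between -0.025 and 0.004 m and y of wand_mid in the frame of cradle between -0.008 and 0.008 m and z of wand_mid in the frame of cradle between 0.052 and 0.06 m and x of plate_mid in the frame of cradle above 0.08 m and angle between the x axis of wand_mid and the x axis of cradle, either way round below 0.12 rad and angle between wand_mid's own z axis and vertical below 0.08 rad and value of joint mast above 0.068 m), for 0.2 s.
At the end, for the whole second after the job is handed in: The wand rests in the cradle (wand_mid within 8 mm of the cradle's centre line, between 25 mm behind and 4 mm ahead of the braced place, at its seated height within 4 mm, aligned within 0.12 rad, plate to the front), the mast is out to within 3 mm of its stop, and the wand is released and at rest (x of wand_mid in the frame of cradle between -0.025 and 0.004 m and y of wand_mid in the frame of cradle between -0.008 and 0.008 m and z of wand_mid in the frame of cradle between 0.052 and 0.06 m and x of plate_mid in the frame of cradle above 0.08 m and angle between the x axis of wand_mid and the x axis of cradle, either way round below 0.12 rad and angle between wand_mid's own z axis and vertical below 0.08 rad and value of joint mast above 0.067 m and linear speed of wand below 0.02 m/s); the robot touches nothing.
It fails at once if the mast is yanked hard on against its stop (wand on cradle over 80 N) (contact force between wand and cradle above 80 N and value of joint mast above 0.06 m).
It fails at once if the wand is dropped or rammed into the cradle (over 150 N) (contact force between wand and cradle above 150 N).
It fails at once if a bystander is moved more than 20 mm (distance of any of attenuator, mouse, meter, mug, driver, weight_block from where it was at the start of the episode above 0.02 m).
It also fails if it takes over 58 s, if anything falls off the work surface, if the arm or the gripper's body presses on something with over 40 N, if the wrist force passes 120 N, or if a joint passes its speed limit or range.

## Working session

There is one attempt and no reset: what is moved stays moved. The work goes in short steps, Python scripts to look and compute and a tool call to move; the robot and the scene stay as the last step left them, time stands still between calls to the robot, and variables do not carry over. Pictures are saved under pics/ and viewed, at most 10 in all, crops included, and the job is handed in when it is done.

Besides the shell and the picture viewer there is one more tool, called as a command line: name --argument value ..., lists and objects as JSON in quotes. drive_tool: Moves the arm, as the interface text tells. Its arguments: {"type":"object","properties":{"commands":{"type":"array"},"grip_force":{"type":"number"}},"required":["commands"]}

```bash
mkdir -p pics; cat > h.py <<'E'
import numpy as np,cv2
from plant import r
def cap(n,f=None):
    c=r.capture(n)
    if f: cv2.imwrite('pics/'+f,c['frame'][:,:,::-1])
    return c
def ray(c,u,v,z):
    T=np.array(c['world_from_camera']);d=T[:3,:3]@np.array([(u-c['cx'])/c['fx'],(v-c['cy'])/c['fy'],1.]);o=T[:3,3]
    return o+d*(z-o[2])/d[2]
def proj(c,p):
    T=np.array(c['world_from_camera']);q=T[:3,:3].T@(np.array(p)-T[:3,3])
    return np.array([q[0]/q[2]*c['fx']+c['cx'],q[1]/q[2]*c['fy']+c['cy']])
E
python3 - <<'E'
from h import *
print(r.get_state())
for n in('top','side'):
    c=cap(n,n+'0.png');print(n,c['fx'],c['cx'],c['cy'],np.round(c['world_from_camera'],3).tolist())
    for l in('wand','plate_mid','cradle','attenuator','mouse','meter','mug','driver','weight_block'):
        for d in r.trace(l,n):
            e=d['extent'];print(l,round(d['score'],2),e,cv2.minAreaRect(np.argwhere(d['pixels'])[:,::-1].astype(np.float32)))
E
```

```text
{'time_s': 0.0, 'joints': array([-6.06153406e+01,  2.05931976e+01,  6.34843069e-01, -1.95115678e-02,
       -7.01359822e+01, -1.65076744e+01]), 'qd': array([ 0.02469182, -0.01194971,  0.03632904, -0.05645437, -0.03303241,
       -0.04678182]), 'joint_torque': array([-3.05928961e-05, -5.82722640e+01,  2.93055940e+01,  6.99694321e+00,
        6.80347293e-03, -1.70673679e-04]), 'tcp_pos': array([ 0.15030446, -0.65756145,  0.22561283]), 'eef_rot': array([ 1.79904340e+02, -9.22168788e-03, -1.67129652e+02]), 'contact_force': array([ 0.48136857,  0.34905083, -0.27025012]), 'moment': array([ 0.03069167, -0.00165189, -0.02801516]), 'gripper_force': 0.0, 'gripper_width': 0.08780653475212692}
top 469.64496296918924 324.11012417805307 207.12824339652786 [[-0.011, -0.998, 0.068, 0.44], [-1.0, 0.012, 0.018, -0.039], [-0.019, -0.067, -0.998, 1.293], [0.0, 0.0, 0.0, 1.0]]
wand 0.94 [226.8, 191.0, 286.3, 259.9] ((254.318603515625, 227.12159729003906), (22.811050415039062, 72.91767120361328), 42.137596130371094)
plate_mid 0.47 [268.2, 196.0, 283.1, 214.8] ((274.87310791015625, 205.7584991455078), (13.
[... 2893 characters left out ...]
0961456298828, 22.534536361694336), 19.653823852539062)
mouse 0.63 [291.4, 251.8, 362.1, 325.0] ((324.4986572265625, 289.8605651855469), (85.35243225097656, 29.59316635131836), 47.815555572509766)
meter 0.63 [316.8, 95.8, 368.3, 132.6] ((340.6460876464844, 111.952880859375), (24.007617950439453, 55.106998443603516), 72.12130737304688)
mug 0.62 [195.0, 342.5, 252.7, 397.2] ((228.51182556152344, 372.171630859375), (47.69231414794922, 58.53846740722656), 22.61986541748047)
driver 0.65 [251.9, 145.1, 274.7, 175.4] ((262.8846130371094, 159.92308044433594), (8.043152809143066, 28.844409942626953), 33.6900634765625)
weight_block 0.58 [271.0, 108.6, 287.3, 127.6] ((276.5, 118.0), (20.0, 15.0), 90.0)
```

View pics/top0.png

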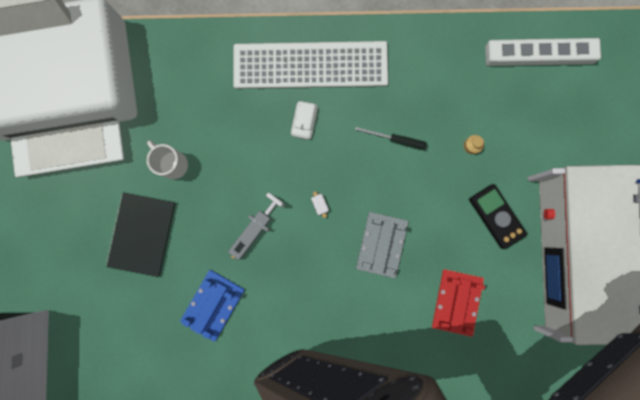

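View pics/side0.png

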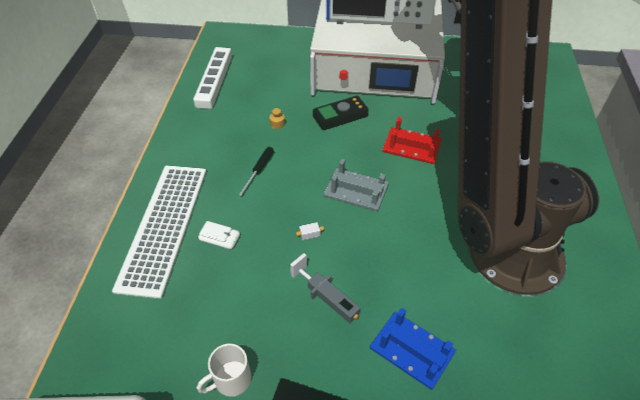

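The top view shows the wand at (254,227) with its plate up-right at (274,204). The grey cradle is at (382,245), between the blue and red look-alikes. I'll fit models to the silhouettes in both cameras.

```bash
cat > fit.py <<'E'
from h import *
from scipy.optimize import minimize
def box(x0,x1,y0,y1,z0,z1): return np.array([[a,b,c] for a in(x0,x1) for b in(y0,y1) for c in(z0,z1)])/1000
def wand(m): m*=1000; return [box(-65,75,-18,18,0,32),box(42,50,-33,33,0,32),box(75,118+m,-5,5,7,17),box(118+m,128+m,-24,24,1,55)]
def cradle():
    b=[box(-80,80,-55,55,0,12),box(-74,66,-15,15,12,40)]
    for s in(1,-1):
        for x0,x1,h in((50,62,68),(-70,-56,52)):
            y=sorted((s*22,s*34)); b.append(box(x0,x1,y[0],y[1],12,h))
    return b
S=4
def sil(c,bs,p,z=0):
    x,y,a=p[:3];R=np.array([[np.cos(a),-np.sin(a),0],[np.sin(a),np.cos(a),0],[0,0,1]])
    im=np.zeros((400*S,640*S),np.uint8)
    for b in bs:
        q=np.array([proj(c,R@v+[x,y,z]) for v in b])
        cv2.fillConvexPoly(im,cv2.convexHull(np.round(q*S+S/2-.5).astype(np.int32)),255)
    return cv2.resize(im,(640,400),interpolation=cv2.INTER_AREA)/255.
def fit(views,mk,p0,z=0):
    def f(p):
        t=0
        for c,m in views:
            s=sil(c,mk(p),p,z);t+=1-np.minimum(s,m).sum()/np.maximum(s,m).sum()
        return t
    d=np.array([.01,.01,.1,.006][:len(p0)])
    sx=np.vstack([p0]+[np.array(p0)+d*e for e in np.eye(len(p0))])
    o=minimize(f,p0,method='Nelder-Mead',options=dict(initial_simplex=sx,xatol=1e-4,fatol=1e-4,maxiter=150))
    return o.x,o.fun
def mask(l,n,c,near):
    ds=[d for d in r.trace(l,n) if d['score']>.3]
    ds.sort(key=lambda d:np.hypot((d['extent'][0]+d['extent'][2])/2-near[0],(d['extent'][1]+d['extent'][3])/2-near[1]))
    return ds[0]['pixels'].astype(float)
E
python3 - <<'E'
from fit import *
ct=cap('top');cs=cap('side')
w0=ray(ct,252,230,.02);k0=ray(ct,382,245,.02)
W=[(ct,mask('wand','top',ct,(256,226))),(cs,mask('wand','side',cs,(324,288)))]
K=[(ct,mask('cradle','top',ct,(382,245))),(cs,mask('cradle','side',cs,(356,184)))]
vis=ct['frame'].copy();vs=cs['frame'].copy()
for nm,V,mk,p0s in(('wand',W,lambda p:wand(p[3]),[[w0[0],w0[1],-.7,.005]]),('cradle',K,lambda p:cradle(),[[k0[0],k0[1],-.22],[k0[0],k0[1],2.92]])):
    for p0 in p0s:
        for VV in (V,V[:1],V[1:]):
            p,f=fit(VV,mk,p0);print(nm,np.round(p,4),np.rad2deg(p[2]).round(2),round(f,3))
            if VV is V and p[2]<2:
                for im,c in((vis,ct),(vs,cs)):
                    cc,_=cv2.findContours((sil(c,mk(p),p)>.5).astype(np.uint8),0,1);cv2.drawContours(im,cc,-1,(255,255,0),1)
a=cv2.resize(vis[180:290,220:420],None,fx=4,fy=4,interpolation=2)[:,:800]
b=cv2.resize(vs[150:330,270:400],None,fx=3,fy=3,interpolation=2)
cv2.imwrite('pics/a.png',a[:,:,::-1]);cv2.imwrite('pics/b.png',b[:,:,::-1])
E
```

```text
wand [ 4.483e-01  1.905e-01 -6.529e-01  2.000e-04] -37.41 0.143
wand [ 0.4473  0.1911 -0.6469  0.0012] -37.06 0.083
wand [ 4.490e-01  1.908e-01 -6.597e-01  2.000e-04] -37.8 0.055
cradle [ 0.4224 -0.1727 -0.2386] -13.67 0.088
cradle [ 0.4217 -0.1722 -0.2344] -13.43 0.033
cradle [ 0.4233 -0.1734 -0.2378] -13.63 0.05
cradle [ 0.4221 -0.1725  2.8995] 166.13 0.112
cradle [ 0.4216 -0.1719  2.9113] 166.81 0.033
cradle [ 0.4228 -0.1728  2.8867] 165.4 0.075
```

View pics/a.png

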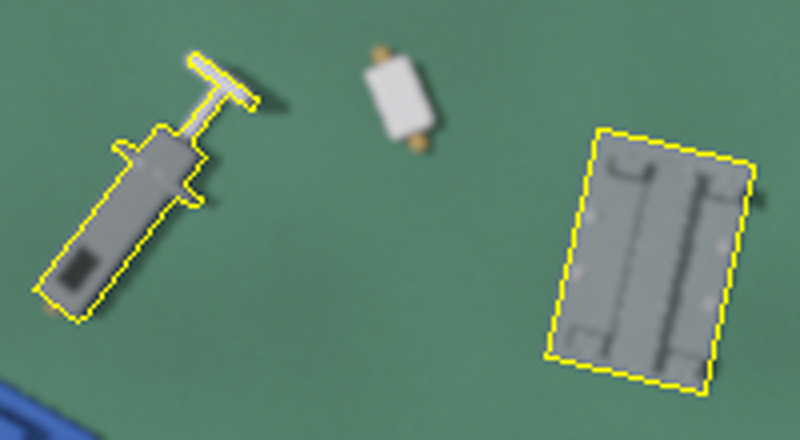

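View pics/b.png

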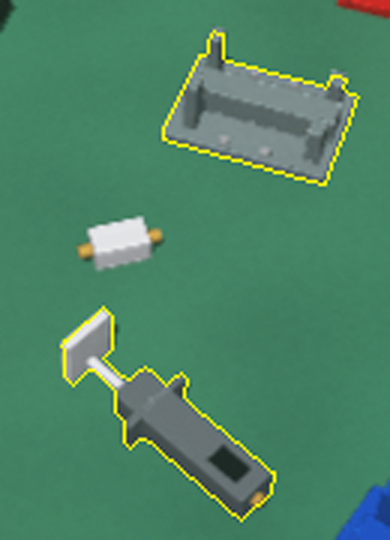

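The fits overlay cleanly in both views. The cradle's tall posts face away from the robot, and the wand is at (0.448, 0.191) with yaw -37°. Now I'll move.

drive_tool --commands '[{"tz":0.1,"hand":0},{"tz":0.2,"hand":0},{"tz":0.2,"tx":0.0,"ty":0.1,"hand":0},{"tz":0.2,"tx":0.25,"ty":0.52,"hand":0},{"tz":0.2,"tx":0.25,"ty":0.52,"hand":0},{"tz":0.2,"tx":0.25,"ty":0.52,"hand":0},{"tz":0.2,"tx":0.25,"ty":0.52,"hand":0},{"tz":0.2,"tx":0.25,"ty":0.52,"hand":0},{"tz":0.2,"tx":0.25,"ty":0.52,"hand":0},{"tz":0.2,"tx":0.25,"ty":0.52,"hand":0}]'

```text
invalid input
```

drive_tool --commands '[{"tx":0.35,"ty":0.6,"turn":-0.556,"hand":0},{"tx":0.35,"ty":0.6,"turn":-0.556,"hand":0},{"tx":0.35,"ty":0.6,"turn":-0.556,"hand":0},{"tx":0.35,"ty":0.6,"turn":-0.556,"hand":0},{"tx":0.35,"ty":0.6,"turn":-0.556,"hand":0},{"tx":0.35,"ty":0.6,"turn":-0.556,"hand":0},{"tx":0.35,"ty":0.6,"turn":-0.556,"hand":0},{"tx":0.35,"ty":0.6,"turn":-0.556,"hand":0},{"tx":0.35,"ty":0.6,"turn":-0.556,"hand":0},{"tx":0.35,"ty":0.6,"turn":-0.556,"hand":0}]'

```text
invalid input
```

drive_tool --commands '[{"hand":0,"tx":0,"ty":0,"tz":0.1,"turn":0},{"hand":0,"tx":0,"ty":0,"tz":0.2,"turn":0},{"hand":0,"tx":0,"ty":0.1,"tz":0.2,"turn":0},{"hand":0,"tx":0.25,"ty":0.52,"tz":0.2,"turn":0},{"hand":0,"tx":0.25,"ty":0.52,"tz":0.2,"turn":0},{"hand":0,"tx":0.25,"ty":0.52,"tz":0.2,"turn":0},{"hand":0,"tx":0.25,"ty":0.52,"tz":0.2,"turn":0},{"hand":0,"tx":0.25,"ty":0.52,"tz":0.2,"turn":0},{"hand":0,"tx":0.25,"ty":0.52,"tz":0.2,"turn":0},{"hand":0,"tx":0.25,"ty":0.52,"tz":0.2,"turn":0}]' --grip_force 30

```text
time_s: 2.3
tcp_pos: [0.3024, -0.3423, 0.3474]
eef_rot: [-179.9, 0.1, -166.8]
contact_force: [-0.3, -0.2, 0.8]
gripper_width: 0.0876
gripper_force: 0.0
```

drive_tool --commands '[{"hand":0,"tx":0.3,"ty":0.5,"tz":0,"turn":-0.556},{"hand":0,"tx":0.3,"ty":0.5,"tz":0,"turn":-0.556},{"hand":0,"tx":0.3,"ty":0.5,"tz":0,"turn":-0.556},{"hand":0,"tx":0.3,"ty":0.5,"tz":0,"turn":-0.556},{"hand":0,"tx":0.3,"ty":0.5,"tz":0,"turn":-0.556},{"hand":0,"tx":0.3,"ty":0.5,"tz":0,"turn":-0.556},{"hand":0,"tx":0.3,"ty":0.5,"tz":0,"turn":-0.556},{"hand":0,"tx":0.25,"ty":0.88,"tz":-0.1,"turn":-0.556},{"hand":0,"tx":0.25,"ty":0.88,"tz":-0.1,"turn":-0.556},{"hand":0,"tx":0.25,"ty":0.88,"tz":-0.1,"turn":-0.556}]' --grip_force 30

```text
time_s: 3.3
tcp_pos: [0.4527, 0.0597, 0.3139]
eef_rot: [180.0, 0.0, 142.8]
contact_force: [2.1, -0.2, 0.1]
gripper_width: 0.0875
gripper_force: 0.0
```

drive_tool --commands '[{"hand":0,"tx":-0.015,"ty":0.15,"tz":-0.18,"turn":0},{"hand":0,"tx":-0.015,"ty":0.15,"tz":-0.18,"turn":0},{"hand":0,"tx":-0.015,"ty":0.15,"tz":-0.18,"turn":0},{"hand":0,"tx":-0.015,"ty":0.15,"tz":-0.18,"turn":0},{"hand":0,"tx":-0.015,"ty":0.15,"tz":-0.18,"turn":0},{"hand":0,"tx":-0.015,"ty":0.15,"tz":-0.18,"turn":0}]' --grip_force 30

```text
time_s: 3.9
tcp_pos: [0.4447, 0.1479, 0.2073]
eef_rot: [179.9, 0.0, 142.8]
contact_force: [-0.2, 0.1, 1.2]
gripper_width: 0.0876
gripper_force: 0.0
```

drive_tool --commands '[{"hand":0,"tx":0.012,"ty":0.067,"tz":-0.05,"turn":0},{"hand":0,"tx":0.012,"ty":0.067,"tz":-0.1,"turn":0},{"hand":0,"tx":0.012,"ty":0.067,"tz":-0.17,"turn":0},{"hand":0,"tx":0.012,"ty":0.067,"tz":-0.23,"turn":0},{"hand":0,"tx":0.012,"ty":0.067,"tz":-0.23,"turn":0},{"hand":0,"tx":0.012,"ty":0.067,"tz":-0.23,"turn":0},{"hand":0,"tx":0.012,"ty":0.067,"tz":-0.23,"turn":0}]' --grip_force 30

```text
time_s: 4.6
tcp_pos: [0.4527, 0.189, 0.0705]
eef_rot: [179.8, 0.1, 142.8]
contact_force: [-0.4, 0.6, -0.1]
gripper_width: 0.0876
gripper_force: 0.0
```

drive_tool --commands '[{"hand":0,"tx":0,"ty":0,"tz":-0.05,"turn":0},{"hand":0,"tx":0,"ty":0,"tz":-0.09,"turn":0},{"hand":0,"tx":0,"ty":0,"tz":-0.107,"turn":0},{"hand":0,"tx":0,"ty":0,"tz":-0.107,"turn":0},{"hand":0,"tx":0,"ty":0,"tz":-0.107,"turn":0},{"hand":1,"tx":0,"ty":0,"tz":-0.107,"turn":0},{"hand":1,"tx":0,"ty":0,"tz":-0.107,"turn":0},{"hand":1,"tx":0,"ty":0,"tz":-0.107,"turn":0},{"hand":1,"tx":0,"ty":0,"tz":-0.107,"turn":0},{"hand":1,"tx":0,"ty":0,"tz":-0.107,"turn":0}]' --grip_force 30

```text
time_s: 5.6
tcp_pos: [0.4511, 0.1883, 0.004]
eef_rot: [180.0, 0.0, 142.8]
contact_force: [0.3, 0.5, -0.3]
gripper_width: 0.0533
gripper_force: 0.0
```

drive_tool --commands '[{"hand":1,"tx":0,"ty":0,"tz":0,"turn":0},{"hand":1,"tx":0,"ty":0,"tz":0,"turn":0},{"hand":1,"tx":0,"ty":0,"tz":0,"turn":0}]' --grip_force 30

```text
time_s: 5.9
tcp_pos: [0.4513, 0.1886, 0.0039]
eef_rot: [180.0, 0.0, 142.8]
contact_force: [0.6, 0.9, 0.3]
gripper_width: 0.0358
gripper_force: 30.0
```

drive_tool --commands '[{"hand":1,"tx":0,"ty":0,"tz":0.04,"turn":0},{"hand":1,"tx":0,"ty":0,"tz":0.1,"turn":0},{"hand":1,"tx":0,"ty":0,"tz":0.17,"turn":0},{"hand":1,"tx":0,"ty":0,"tz":0.23,"turn":0},{"hand":1,"tx":0,"ty":-0.06,"tz":0.25,"turn":0.05},{"hand":1,"tx":0,"ty":-0.13,"tz":0.25,"turn":0.1},{"hand":1,"tx":0,"ty":-0.2,"tz":0.25,"turn":0.15},{"hand":1,"tx":-0.02,"ty":-0.27,"tz":0.25,"turn":0.2},{"hand":1,"tx":-0.03,"ty":-0.34,"tz":0.25,"turn":0.25},{"hand":1,"tx":-0.04,"ty":-0.41,"tz":0.25,"turn":0.262}]' --grip_force 30

```text
time_s: 6.9
tcp_pos: [0.4253, -0.0593, 0.1533]
eef_rot: [-180.0, -0.1, 166.6]
contact_force: [2.0, 0.3, -4.3]
gripper_width: 0.0354
gripper_force: 30.0
```

drive_tool --commands '[{"hand":1,"tx":-0.01,"ty":-0.06,"tz":0,"turn":0},{"hand":1,"tx":-0.015,"ty":-0.12,"tz":0,"turn":0},{"hand":1,"tx":-0.018,"ty":-0.18,"tz":0,"turn":0},{"hand":1,"tx":-0.018,"ty":-0.188,"tz":0,"turn":0},{"hand":1,"tx":-0.018,"ty":-0.188,"tz":0,"turn":0},{"hand":1,"tx":-0.018,"ty":-0.188,"tz":0,"turn":0},{"hand":1,"tx":-0.018,"ty":-0.188,"tz":0,"turn":0}]' --grip_force 30

```text
time_s: 7.6
tcp_pos: [0.4162, -0.1697, 0.1537]
eef_rot: [180.0, -0.0, 166.5]
contact_force: [0.1, -0.6, -4.0]
gripper_width: 0.0355
gripper_force: 30.0
```

```bash
python3 - <<'E'
from fit import *
s=r.get_state();print(s['time_s'],s['tcp_pos'],s['eef_rot'],s['contact_force'],s['gripper_width'])
for n in('top','side'):
    c=cap(n)
    m=[d for d in r.trace('wand',n)]
    print(n,[(d['score'],d['extent']) for d in m])
    if n=='side':
        z=s['tcp_pos'][2]-.004; t=s['tcp_pos'];a=np.deg2rad(s['eef_rot'][2]-180)
        for off in (.0,.0035,.007):
            p=[t[0]-off*np.cos(a),t[1]-off*np.sin(a),a]
            S_=sil(c,wand(0.001),p,z);ys,xs=np.where(S_>.5);print(off,xs.min(),ys.min(),xs.max(),ys.max())
        im=c['frame'].copy();p=[t[0]-.0035*np.cos(a),t[1]-.0035*np.sin(a),a]
        for b in wand(.001):
            cc,_=cv2.findContours((sil(c,[b],p,z)>.5).astype(np.uint8),0,1);cv2.drawContours(im,cc,-1,(255,255,0),1)
        cv2.imwrite('pics/c.png',cv2.resize(im[60:240,250:450],None,fx=3,fy=3,interpolation=2)[:,:,::-1])
E
```

```text
7.6 [ 0.41616763 -0.16968189  0.15365851] [ 1.79993150e+02 -3.01759488e-02  1.66480269e+02] [ 0.12517349 -0.57611212 -4.00046274] 0.035534178903833306
top [(0.83, [383.1, 194.1, 412.8, 227.4])]
side [(0.8, [315.6, 125.0, 389.6, 164.5]), (0.43, [317.2, 101.1, 356.8, 130.0])]
0.0 313 121 388 164
0.0035 314 121 390 164
0.007 315 122 391 164
```

View pics/c.png

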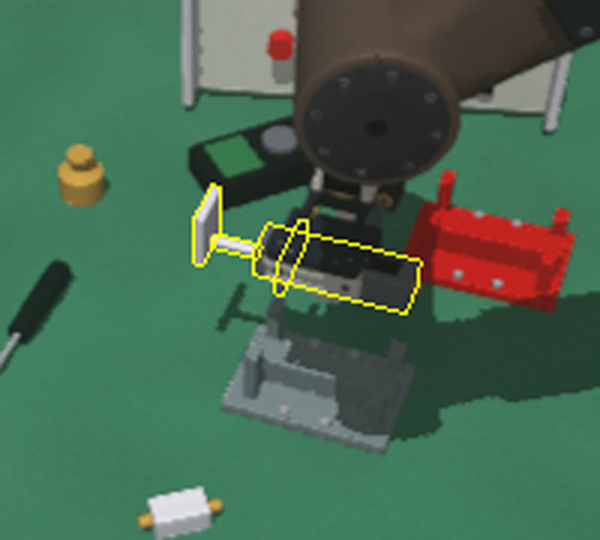

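drive_tool --commands '[{"hand":1,"tx":-0.001,"ty":-0.0025,"tz":-0.04,"turn":-0.001},{"hand":1,"tx":-0.001,"ty":-0.0025,"tz":-0.08,"turn":-0.001},{"hand":1,"tx":-0.001,"ty":-0.0025,"tz":-0.11,"turn":-0.001},{"hand":1,"tx":-0.001,"ty":-0.0025,"tz":-0.13,"turn":-0.001},{"hand":1,"tx":-0.001,"ty":-0.0025,"tz":-0.15,"turn":-0.001},{"hand":1,"tx":-0.001,"ty":-0.0025,"tz":-0.16,"turn":-0.001},{"hand":1,"tx":-0.001,"ty":-0.0025,"tz":-0.165,"turn":-0.001},{"hand":1,"tx":-0.001,"ty":-0.0025,"tz":-0.165,"turn":-0.001},{"hand":1,"tx":-0.001,"ty":-0.0025,"tz":-0.165,"turn":-0.001}]' --grip_force 30

```text
time_s: 8.7
tcp_pos: [0.4161, -0.172, 0.0554]
eef_rot: [180.0, 0.0, 166.3]
contact_force: [-1.0, 0.3, -4.6]
gripper_width: 0.0356
gripper_force: 30.0
```

drive_tool --commands '[{"hand":1,"tx":0,"ty":0,"tz":-0.006,"turn":0},{"hand":1,"tx":0,"ty":0,"tz":-0.011,"turn":0},{"hand":1,"tx":0,"ty":0,"tz":-0.015,"turn":0},{"hand":1,"tx":0,"ty":0,"tz":-0.017,"turn":0},{"hand":1,"tx":0,"ty":0,"tz":-0.018,"turn":0},{"hand":1,"tx":0,"ty":0,"tz":-0.019,"turn":0},{"hand":1,"tx":0,"ty":0,"tz":-0.019,"turn":0}]' --grip_force 30

```text
time_s: 9.4
tcp_pos: [0.4156, -0.1721, 0.0439]
eef_rot: [-180.0, -0.0, 166.3]
contact_force: [-3.9, 1.4, 3.9]
gripper_width: 0.0354
gripper_force: 30.0
```

drive_tool --commands '[{"hand":0.45,"tx":0,"ty":0,"tz":0,"turn":0},{"hand":0.3,"tx":0,"ty":0,"tz":0,"turn":0},{"hand":0,"tx":0,"ty":0,"tz":0,"turn":0},{"hand":0,"tx":0,"ty":0,"tz":0,"turn":0},{"hand":0,"tx":0,"ty":0,"tz":0,"turn":0},{"hand":0,"tx":0,"ty":0,"tz":0,"turn":0},{"hand":0,"tx":0,"ty":0,"tz":0,"turn":0},{"hand":0,"tx":0,"ty":0,"tz":0.03,"turn":0},{"hand":0,"tx":0,"ty":0,"tz":0.08,"turn":0},{"hand":0,"tx":0,"ty":0,"tz":0.13,"turn":0}]' --grip_force 30

```text
time_s: 10.4
tcp_pos: [0.4151, -0.1721, 0.1221]
eef_rot: [-180.0, -0.1, 166.3]
contact_force: [0.7, 0.2, 0.2]
gripper_width: 0.0876
gripper_force: 0.0
```

drive_tool --commands '[{"hand":0,"tx":0,"ty":0,"tz":0.08,"turn":0},{"hand":0,"tx":0,"ty":0,"tz":0.15,"turn":0.1},{"hand":0,"tx":0,"ty":0.05,"tz":0.15,"turn":0.2},{"hand":0,"tx":0,"ty":0.13,"tz":0.15,"turn":0.3},{"hand":0,"tx":0,"ty":0.2,"tz":0.15,"turn":0.4},{"hand":0,"tx":0,"ty":0.27,"tz":0.15,"turn":0.5},{"hand":0,"tx":0,"ty":0.33,"tz":0.15,"turn":0.6},{"hand":0,"tx":0,"ty":0.38,"tz":0.15,"turn":0.7},{"hand":0,"tx":0,"ty":0.38,"tz":0.15,"turn":0.8},{"hand":0,"tx":0,"ty":0.38,"tz":0.15,"turn":0.9}]' --grip_force 30

```text
time_s: 11.4
tcp_pos: [0.4155, 0.057, 0.2114]
eef_rot: [180.0, 0.0, -115.8]
contact_force: [-0.2, -0.4, 0.4]
gripper_width: 0.0875
gripper_force: 0.0
```

```bash
python3 - <<'E'
from fit import *
s=r.get_state();print(s['time_s'],s['tcp_pos'],s['eef_rot'],s['joints'],s['contact_force'],s['gripper_width'])
V=[]
for n in('top','side'):
    c=cap(n,n+'1.png')
    ds=r.trace('wand',n); print(n,[(d['score'],d['extent']) for d in ds]); V.append((c,ds[0]['pixels'].astype(float)))
    e=r.trace('plate_mid',n); print([(d['score'],d['extent']) for d in e])
for VV in(V,V[:1],V[1:]):
    p,f=fit(VV,lambda p:wand(p[3]),[.413,-.170,-.237,.002],.04);print(p.round(4),np.rad2deg(p[2]),f)
    a=np.deg2rad(-13.6);d=p[:2]-[.4224,-.1727];print('cradle frame',d@[np.cos(a),np.sin(a)],d@[-np.sin(a),np.cos(a)])
im=c['frame'];cv2.imwrite('pics/d.png',cv2.resize(im[80:260,250:450],None,fx=3,fy=3,interpolation=2)[:,:,::-1])
E
```

```text
11.4 [0.41550362 0.0570224  0.21143467] [ 1.79995018e+02  5.27057872e-04 -1.15832478e+02] [ 3.50240417e+01 -3.86339729e+00 -3.07347212e+01 -5.16600056e-03
 -6.31306422e+01 -6.08541843e+01] [-0.23385865 -0.42225089  0.41509572] 0.08751248364345983
top [(0.92, [367.6, 198.2, 406.1, 276.0])]
[(0.57, [385.3, 198.7, 409.0, 220.7])]
side [(0.49, [345.2, 176.2, 380.1, 186.5])]
[]
[ 0.4104 -0.1721 -0.2183  0.001 ] -12.506594603254252 1.0255738708008952
cradle frame -0.0117633701743616 -0.002213275334682406
[ 0.4106 -0.172  -0.2238  0.0009] -12.825554147144512 0.09532403431143388
cradle frame -0.011657936660466304 -0.002052519746253443
[ 0.4191 -0.169   0.1141 -0.0294] 6.537568856201827 0.9154303654734794
cradle frame -0.004073137400471003 0.002795264408747812
```

View pics/d.png

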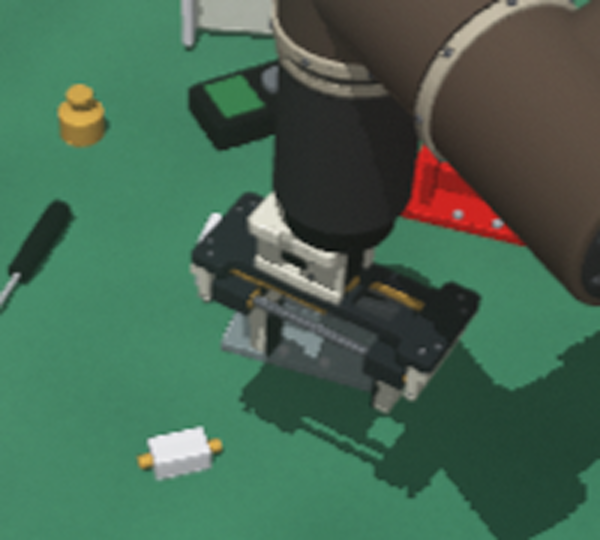

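The wand is seated at cradle x of about -11 mm with the mast in, and the gripper has let go. Next I'll go over the plate with the fingers pre-closed.

drive_tool --commands '[{"hand":0.59,"tx":0.06,"ty":-0.05,"tz":0,"turn":0.1},{"hand":0.59,"tx":0.12,"ty":-0.1,"tz":0,"turn":0.1},{"hand":0.59,"tx":0.17,"ty":-0.15,"tz":0,"turn":0.1},{"hand":0.59,"tx":0.194,"ty":-0.22,"tz":0,"turn":0.1},{"hand":0.59,"tx":0.194,"ty":-0.3,"tz":0,"turn":0.1},{"hand":0.59,"tx":0.194,"ty":-0.37,"tz":0,"turn":0.1},{"hand":0.59,"tx":0.194,"ty":-0.43,"tz":0,"turn":0.1},{"hand":0.59,"tx":0.194,"ty":-0.43,"tz":0,"turn":0.1},{"hand":0.59,"tx":0.194,"ty":-0.43,"tz":0,"turn":0.1},{"hand":0.59,"tx":0.194,"ty":-0.43,"tz":0,"turn":0.1}]' --grip_force 20

```text
time_s: 12.7
tcp_pos: [0.5319, -0.2018, 0.2113]
eef_rot: [180.0, 0.0, -107.4]
contact_force: [1.3, 0.0, 0.3]
gripper_width: 0.0359
gripper_force: 0.0
```

drive_tool --commands '[{"hand":0.59,"tx":0,"ty":0,"tz":-0.06,"turn":0.041},{"hand":0.59,"tx":0,"ty":0,"tz":-0.12,"turn":0.041},{"hand":0.59,"tx":0,"ty":0,"tz":-0.15,"turn":0.041},{"hand":0.59,"tx":0,"ty":0,"tz":-0.16,"turn":0.041},{"hand":0.59,"tx":0,"ty":0,"tz":-0.16,"turn":0.041},{"hand":0.59,"tx":0,"ty":0,"tz":-0.16,"turn":0.041}]' --grip_force 20

```text
time_s: 13.3
tcp_pos: [0.5331, -0.2016, 0.1167]
eef_rot: [-179.9, 0.0, -103.6]
contact_force: [0.1, -0.2, 1.0]
gripper_width: 0.036
gripper_force: 0.0
```

```bash
python3 - <<'E'
from fit import *
s=r.get_state();print(s['time_s'],s['tcp_pos'],s['eef_rot'],s['contact_force'],s['gripper_width'])
c=cap('side');im=c['frame'].copy()
a=np.deg2rad(-13.6)
for b in wand(.001):
    cc,_=cv2.findContours((sil(c,[b],[.4113,-.1716,a],.04)>.5).astype(np.uint8),0,1);cv2.drawContours(im,cc,-1,(255,255,0),1)
cv2.imwrite('pics/e.png',cv2.resize(im[80:230,240:400],None,fx=5,fy=4,interpolation=2)[:,:,::-1])
E
```

```text
13.3 [ 0.5330734  -0.20163625  0.11674692] [-1.79896430e+02  2.71927228e-03 -1.03578945e+02] [ 0.13353174 -0.21484808  0.98854412] 0.03598201167899497
```

View pics/e.png

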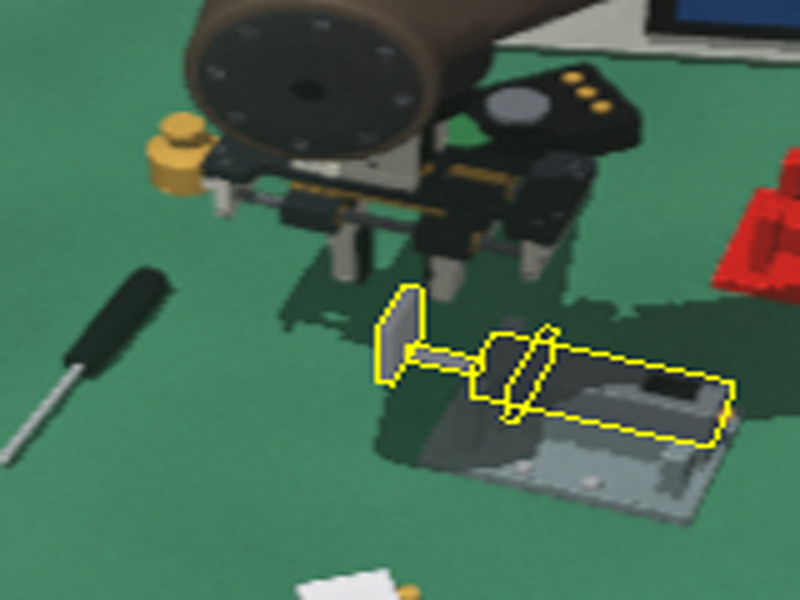

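The outline agrees with the seated wand, and the fingers straddle the plate. Descending and pinching.

drive_tool --commands '[{"hand":0.59,"tx":-0.001,"ty":0,"tz":-0.03,"turn":0},{"hand":0.59,"tx":-0.001,"ty":0,"tz":-0.06,"turn":0},{"hand":0.59,"tx":-0.001,"ty":0,"tz":-0.08,"turn":0},{"hand":0.59,"tx":-0.001,"ty":0,"tz":-0.088,"turn":0},{"hand":0.59,"tx":-0.001,"ty":0,"tz":-0.088,"turn":0},{"hand":0.59,"tx":-0.001,"ty":0,"tz":-0.088,"turn":0},{"hand":1,"tx":-0.001,"ty":0,"tz":-0.088,"turn":0},{"hand":1,"tx":-0.001,"ty":0,"tz":-0.088,"turn":0},{"hand":1,"tx":-0.001,"ty":0,"tz":-0.088,"turn":0},{"hand":1,"tx":-0.001,"ty":0,"tz":-0.088,"turn":0}]' --grip_force 30

```text
time_s: 14.35
tcp_pos: [0.5319, -0.2021, 0.063]
eef_rot: [-179.9, 0.0, -103.6]
contact_force: [-3.1, 0.4, 0.9]
gripper_width: 0.0097
gripper_force: 30.0
```

drive_tool --commands '[{"hand":1,"tx":0,"ty":0,"tz":0,"turn":0},{"hand":1,"tx":0,"ty":0,"tz":0,"turn":0}]' --grip_force 30

```text
time_s: 14.55
tcp_pos: [0.5319, -0.2021, 0.063]
eef_rot: [-180.0, 0.0, -103.6]
contact_force: [0.6, -0.3, 2.3]
gripper_width: 0.0097
gripper_force: 30.0
```

drive_tool --commands '[{"hand":1,"tx":0.003,"ty":-0.0008,"tz":0,"turn":0},{"hand":1,"tx":0.0065,"ty":-0.0016,"tz":0,"turn":0},{"hand":1,"tx":0.01,"ty":-0.0024,"tz":0,"turn":0},{"hand":1,"tx":0.013,"ty":-0.0032,"tz":0,"turn":0},{"hand":1,"tx":0.0165,"ty":-0.004,"tz":0,"turn":0},{"hand":1,"tx":0.02,"ty":-0.0048,"tz":0,"turn":0},{"hand":1,"tx":0.023,"ty":-0.0056,"tz":0,"turn":0},{"hand":1,"tx":0.0265,"ty":-0.0064,"tz":0,"turn":0},{"hand":1,"tx":0.03,"ty":-0.0073,"tz":0,"turn":0},{"hand":1,"tx":0.033,"ty":-0.008,"tz":0,"turn":0}]' --grip_force 40

```text
time_s: 15.55
tcp_pos: [0.548, -0.2067, 0.062]
eef_rot: [179.6, -0.0, -103.7]
contact_force: [-9.0, 1.9, 6.6]
gripper_width: 0.0101
gripper_force: 40.0
```

drive_tool --commands '[{"hand":1,"tx":0.0035,"ty":-0.0008,"tz":0,"turn":0},{"hand":1,"tx":0.007,"ty":-0.0016,"tz":0,"turn":0},{"hand":1,"tx":0.01,"ty":-0.0024,"tz":0,"turn":0},{"hand":1,"tx":0.013,"ty":-0.0032,"tz":0,"turn":0},{"hand":1,"tx":0.0165,"ty":-0.004,"tz":0,"turn":0},{"hand":1,"tx":0.02,"ty":-0.0048,"tz":0,"turn":0},{"hand":1,"tx":0.023,"ty":-0.0056,"tz":0,"turn":0},{"hand":1,"tx":0.0265,"ty":-0.0064,"tz":0,"turn":0},{"hand":1,"tx":0.03,"ty":-0.0073,"tz":0,"turn":0},{"hand":1,"tx":0.033,"ty":-0.008,"tz":0,"turn":0}]' --grip_force 40

```text
time_s: 16.55
tcp_pos: [0.5672, -0.2115, 0.0616]
eef_rot: [179.6, -0.0, -103.7]
contact_force: [-9.8, 2.5, 6.5]
gripper_width: 0.0098
gripper_force: 40.0
```

drive_tool --commands '[{"hand":1,"tx":0.0035,"ty":-0.0008,"tz":0,"turn":0},{"hand":1,"tx":0.007,"ty":-0.0016,"tz":0,"turn":0},{"hand":1,"tx":0.01,"ty":-0.0024,"tz":0,"turn":0},{"hand":1,"tx":0.013,"ty":-0.0032,"tz":0,"turn":0},{"hand":1,"tx":0.0165,"ty":-0.004,"tz":0,"turn":0},{"hand":1,"tx":0.02,"ty":-0.0048,"tz":0,"turn":0},{"hand":1,"tx":0.023,"ty":-0.0056,"tz":0,"turn":0},{"hand":1,"tx":0.0265,"ty":-0.0064,"tz":0,"turn":0},{"hand":1,"tx":0.03,"ty":-0.0073,"tz":0,"turn":0},{"hand":1,"tx":0.033,"ty":-0.008,"tz":0,"turn":0}]' --grip_force 40

```text
time_s: 17.55
tcp_pos: [0.5865, -0.2161, 0.0613]
eef_rot: [179.5, -0.0, -103.7]
contact_force: [-9.8, 1.7, 6.0]
gripper_width: 0.01
gripper_force: 40.0
```

drive_tool --commands '[{"hand":1,"tx":0.002,"ty":-0.0005,"tz":0,"turn":0},{"hand":1,"tx":0.004,"ty":-0.001,"tz":0,"turn":0},{"hand":1,"tx":0.006,"ty":-0.0015,"tz":0,"turn":0},{"hand":1,"tx":0.008,"ty":-0.002,"tz":0,"turn":0},{"hand":1,"tx":0.01,"ty":-0.0024,"tz":0,"turn":0},{"hand":1,"tx":0.012,"ty":-0.0029,"tz":0,"turn":0}]' --grip_force 40

```text
time_s: 18.15
tcp_pos: [0.5934, -0.2179, 0.0612]
eef_rot: [179.5, -0.0, -103.7]
contact_force: [-9.3, 2.2, 5.7]
gripper_width: 0.0097
gripper_force: 40.0
```

drive_tool --commands '[{"hand":1,"tx":0.002,"ty":-0.0005,"tz":0,"turn":0},{"hand":1,"tx":0.004,"ty":-0.001,"tz":0,"turn":0},{"hand":1,"tx":0.006,"ty":-0.0015,"tz":0,"turn":0},{"hand":1,"tx":0.008,"ty":-0.002,"tz":0,"turn":0},{"hand":1,"tx":0.01,"ty":-0.0024,"tz":0,"turn":0},{"hand":1,"tx":0.012,"ty":-0.0029,"tz":0,"turn":0}]' --grip_force 40

```text
time_s: 18.75
tcp_pos: [0.6004, -0.2196, 0.0611]
eef_rot: [179.5, -0.0, -103.7]
contact_force: [-11.0, 2.4, 3.6]
gripper_width: 0.0096
gripper_force: 40.0
```

drive_tool --commands '[{"hand":1,"tx":0.0015,"ty":-0.0004,"tz":0,"turn":0},{"hand":1,"tx":0.003,"ty":-0.0007,"tz":0,"turn":0},{"hand":1,"tx":0.0045,"ty":-0.0011,"tz":0,"turn":0},{"hand":1,"tx":0.006,"ty":-0.0015,"tz":0,"turn":0}]' --grip_force 40

```text
time_s: 19.15
tcp_pos: [0.6039, -0.2205, 0.061]
eef_rot: [179.4, -0.0, -103.7]
contact_force: [-10.2, 1.9, 5.3]
gripper_width: 0.0097
gripper_force: 40.0
```

drive_tool --commands '[{"hand":1,"tx":0.0015,"ty":-0.0004,"tz":0,"turn":0},{"hand":1,"tx":0.003,"ty":-0.0007,"tz":0,"turn":0},{"hand":1,"tx":0.0045,"ty":-0.0011,"tz":0,"turn":0}]' --grip_force 40

```text
time_s: 19.45
tcp_pos: [0.6065, -0.2211, 0.0609]
eef_rot: [179.4, -0.0, -103.7]
contact_force: [-11.5, 2.6, 3.8]
gripper_width: 0.0098
gripper_force: 40.0
```

drive_tool --commands '[{"hand":1,"tx":0.0015,"ty":-0.0004,"tz":0,"turn":0},{"hand":1,"tx":0.003,"ty":-0.0007,"tz":0,"turn":0},{"hand":1,"tx":0.003,"ty":-0.0007,"tz":0,"turn":0}]' --grip_force 40

```text
time_s: 19.75
tcp_pos: [0.6084, -0.2215, 0.0609]
eef_rot: [179.4, -0.0, -103.7]
contact_force: [-10.6, 2.4, 4.6]
gripper_width: 0.01
gripper_force: 40.0
```

drive_tool --commands '[{"hand":1,"tx":0.0015,"ty":-0.0004,"tz":0,"turn":0},{"hand":1,"tx":0.003,"ty":-0.0007,"tz":0,"turn":0},{"hand":1,"tx":0.003,"ty":-0.0007,"tz":0,"turn":0}]' --grip_force 40

```text
time_s: 20.05
tcp_pos: [0.6102, -0.222, 0.0609]
eef_rot: [179.4, -0.0, -103.7]
contact_force: [-11.2, 2.7, 4.1]
gripper_width: 0.0101
gripper_force: 40.0
```

drive_tool --commands '[{"hand":1,"tx":0.0015,"ty":-0.0004,"tz":0,"turn":0},{"hand":1,"tx":0.003,"ty":-0.0007,"tz":0,"turn":0},{"hand":1,"tx":0.003,"ty":-0.0007,"tz":0,"turn":0}]' --grip_force 40

```text
time_s: 20.35
tcp_pos: [0.6111, -0.2223, 0.0607]
eef_rot: [179.3, -0.1, -103.7]
contact_force: [-11.9, 3.6, 5.9]
gripper_width: 0.01
gripper_force: 40.0
```

drive_tool --commands '[{"hand":1,"tx":0.001,"ty":-0.0002,"tz":0,"turn":0},{"hand":1,"tx":0.002,"ty":-0.0005,"tz":0,"turn":0},{"hand":1,"tx":0.002,"ty":-0.0005,"tz":0,"turn":0}]' --grip_force 40

```text
time_s: 20.65
tcp_pos: [0.6112, -0.2223, 0.0603]
eef_rot: [179.2, -0.1, -103.7]
contact_force: [-15.4, 3.4, 6.9]
gripper_width: 0.0099
gripper_force: 40.0
```

drive_tool --commands '[{"hand":1,"tx":0.001,"ty":-0.0002,"tz":0,"turn":0},{"hand":1,"tx":0.002,"ty":-0.0005,"tz":0,"turn":0},{"hand":1,"tx":0.002,"ty":-0.0005,"tz":0,"turn":0}]' --grip_force 40

```text
time_s: 20.95
tcp_pos: [0.6112, -0.2224, 0.0601]
eef_rot: [179.1, -0.1, -103.7]
contact_force: [-18.7, 5.0, 8.5]
gripper_width: 0.0097
gripper_force: 40.0
```

The stop is felt: the position has stopped at x 0.6112 while the force climbs. I'll ease off, open and lift.

drive_tool --commands '[{"hand":1,"tx":0,"ty":0,"tz":0,"turn":0},{"hand":1,"tx":-0.002,"ty":0.0005,"tz":0,"turn":0},{"hand":1,"tx":-0.003,"ty":0.0007,"tz":0.001,"turn":0},{"hand":1,"tx":-0.003,"ty":0.0007,"tz":0.001,"turn":0},{"hand":0.6,"tx":-0.003,"ty":0.0007,"tz":0.001,"turn":0},{"hand":0.5,"tx":-0.003,"ty":0.0007,"tz":0.001,"turn":0},{"hand":0.5,"tx":-0.003,"ty":0.0007,"tz":0.001,"turn":0},{"hand":0.5,"tx":-0.003,"ty":0.0007,"tz":0.001,"turn":0}]' --grip_force 40

```text
time_s: 21.75
tcp_pos: [0.6182, -0.2229, 0.0633]
eef_rot: [-179.9, 0.0, -103.6]
contact_force: [-0.3, 0.2, 0.2]
gripper_width: 0.0361
gripper_force: 0.0
```

drive_tool --commands '[{"hand":0.5,"tx":0,"ty":0,"tz":0.03,"turn":0},{"hand":0.5,"tx":0,"ty":0,"tz":0.07,"turn":0},{"hand":0.5,"tx":0,"ty":0,"tz":0.14,"turn":0},{"hand":0.5,"tx":0,"ty":0,"tz":0.22,"turn":0},{"hand":0.5,"tx":0,"ty":0.05,"tz":0.25,"turn":0},{"hand":0.5,"tx":0,"ty":0.13,"tz":0.25,"turn":0},{"hand":0.5,"tx":0,"ty":0.21,"tz":0.25,"turn":0},{"hand":0.5,"tx":0,"ty":0.29,"tz":0.25,"turn":0},{"hand":0.5,"tx":0,"ty":0.37,"tz":0.25,"turn":0},{"hand":0.5,"tx":0,"ty":0.45,"tz":0.25,"turn":0}]' --grip_force 40

```text
time_s: 22.75
tcp_pos: [0.6177, 0.0492, 0.2138]
eef_rot: [-179.9, 0.0, -103.6]
contact_force: [1.1, 0.4, -0.3]
gripper_width: 0.0439
gripper_force: 0.0
```

drive_tool --commands '[{"hand":0.5,"tx":0,"ty":0.08,"tz":0,"turn":0},{"hand":0.5,"tx":0,"ty":0.16,"tz":0,"turn":0},{"hand":0.5,"tx":0,"ty":0.24,"tz":0,"turn":0},{"hand":0.5,"tx":0,"ty":0.32,"tz":0,"turn":0},{"hand":0.5,"tx":0,"ty":0.32,"tz":0,"turn":0},{"hand":0.5,"tx":0,"ty":0.32,"tz":0,"turn":0}]' --grip_force 40

```text
time_s: 23.35
tcp_pos: [0.6174, 0.2407, 0.2129]
eef_rot: [180.0, -0.0, -103.5]
contact_force: [1.0, 0.1, 0.4]
gripper_width: 0.0438
gripper_force: 0.0
```

```bash
python3 - <<'E'
from fit import *
s=r.get_state();print(s['time_s'],s['tcp_pos'],s['contact_force'],s['gripper_width'])
V=[]
for n,nr in(('top',(390,220)),('side',(340,160))):
    c=cap(n,n+'2.png');V.append((c,mask('wand',n,c,nr)))
a=np.deg2rad(-13.6)
for VV in(V,V[:1],V[1:]):
    p,f=fit(VV,lambda p:wand(p[3]),[.421,-.173,-.237,.065],.04)
    d=p[:2]-[.4224,-.1727];print(p.round(4),np.rad2deg(p[2]),round(f,3),'cradle frame',d@[np.cos(a),np.sin(a)],d@[-np.sin(a),np.cos(a)])
t=V[0][0]['frame'];im=c['frame'];print(1)
cv2.imwrite('pics/f.png',np.vstack([cv2.resize(t[100:300,220:540],(640,300))[:,:,::-1],cv2.resize(im[80:260,200:450],(640,300))[:,:,::-1]]))
E
```

```text
23.35 [0.61744095 0.24069917 0.21288059] [0.95453091 0.14629243 0.39351122] 0.04375820487158882Traceback (most recent call last):
  File "<stdin>", line 5, in <module>
  File "fit.py", line 32, in mask
    return ds[0]['pixels'].astype(float)
           ~~^^^
IndexError: list index out of range
```

```bash
python3 - <<'E'
from fit import *
V=[];F=[]
for n,nr in(('top',(390,220)),('side',(340,160))):
    c=cap(n);F.append(c['frame'])
    for l in('wand','plate_mid'):
        ds=r.trace(l,n);print(n,l,[(d['score'],d['extent']) for d in ds])
        if l=='wand' and ds and ds[0]['score']>.3: V.append((c,ds[0]['pixels'].astype(float)))
a=np.deg2rad(-13.6)
for v in V:
    p,f=fit([v],lambda p:wand(p[3]),[.421,-.173,-.237,.065],.04)
    d=p[:2]-[.4224,-.1727];print(p.round(4),np.rad2deg(p[2]),round(f,3),'cradle frame',d@[np.cos(a),np.sin(a)],d@[-np.sin(a),np.cos(a)])
cv2.imwrite('pics/f.png',np.vstack([cv2.resize(F[0][100:300,220:540],(640,300))[:,:,::-1],cv2.resize(F[1][60:260,200:460],(640,300))[:,:,::-1]]))
E
```

```text
top wand []
top plate_mid [(0.8, [390.5, 168.5, 415.1, 217.1]), (0.52, [370.9, 167.3, 414.6, 274.2])]
side wand []
side plate_mid []
```

View pics/f.png

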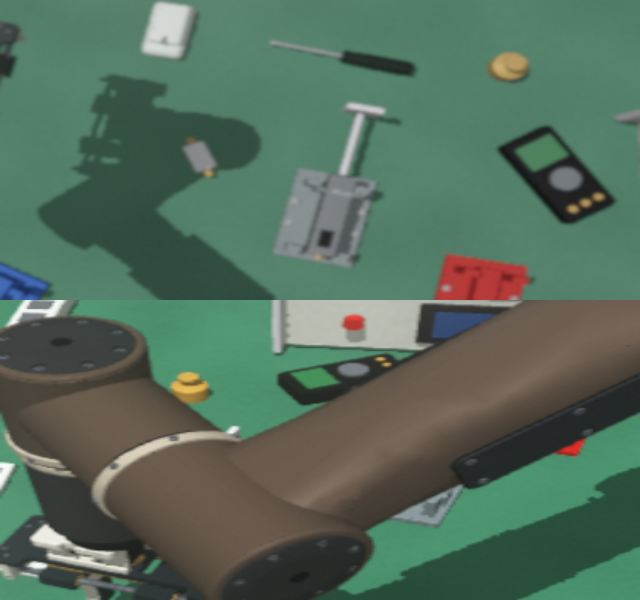

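The wand is seated with its mast long, and the bystanders look undisturbed. I'll check the mast value using the whole-wand mask that came back under plate_mid.

```bash
python3 - <<'E'
from fit import *
c=cap('top');a=np.deg2rad(-13.6)
ds=[d for l in('plate_mid','wand') for d in r.trace(l,'top')]
for d in ds:
    print(d['score'],d['extent'])
    if d['extent'][3]>260:
        p,f=fit([(c,d['pixels'].astype(float))],lambda p:wand(p[3]),[.421,-.173,-.237,.065],.04)
        e=p[:2]-[.4224,-.1727];print(p.round(4),np.rad2deg(p[2]),round(f,3),'cradle',e@[np.cos(a),np.sin(a)],e@[-np.sin(a),np.cos(a)])
for m in(.06,.065,.07,.075):
    S_=sil(c,wand(m),[.4224,-.1735,a],.04);ys,xs=np.where(S_>.5);print(m,ys.min(),ys.max(),xs.min(),xs.max())
E
```

```text
0.63 [394.3, 168.4, 414.5, 217.5]
0.57 [369.9, 166.8, 416.5, 272.9]
[ 0.4212 -0.1739 -0.2422  0.0693] -13.87914208668951 0.098 cradle -0.0008345197532764768 -0.001461008781326964
0.06 172 271 372 411
0.065 170 271 372 411
0.07 168 271 372 412
0.075 166 271 372 412
```

```bash
python3 -c "
from plant import r
print(r.close_job())"
```

```text
the job is handed in; nothing more can be done
None
```

I handed the job in: the wand is seated and braced in the grey cradle and let go, with the mast drawn out to the felt stop at about 70 mm (69 mm in the last top view) and the bystanders visible in that view looking undisturbed; the hand-in returned no verdict.

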